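# Put the photometer's carousel on its reading station

### The arm

A 6-joint arm with a two-finger parallel gripper is mounted at the origin on the work surface. World frame = base frame: x ahead of the robot, y to its left, z up, the work surface at z = 0. Lengths are in mm, angles in rad, forces in N, time in s.
With the tool pointing down it reaches from about 350 to 875 mm from the base axis. Payload 4.2 kg.
Tool frame: the origin (TCP) lies on the mounting face of the last link; the fingertips stand 173 mm ahead of it and the grasp point (between the pads) lies 155 mm ahead of it (tcp_to_grasp is the distance from the TCP to the grasp point, in mm); z points along the fingers, y is the direction in which the jaws open and shut (so a half turn about z gives the same grasp; the last joint's range is limited). The gripper opens to 85 mm and grips with 20 to 120 N. Pads are 22 mm wide; open, the fingers measure 114 mm over their backs; the gripper's body (76 mm by 85 mm) begins 54 mm behind the grasp point. The pads swing forward as they close: fully open they stand 13 mm farther back than shut.
Start: joints at [-0.843, 0.385, 0.008, 0, -1.194, -0.259], TCP at [282.397, -557.541, 404.712] pointing down, gripper open.
Joint ranges: [-3.14, 3.14], [-1.21, 2.06], [-1.07, 1.41], [-3.16, 2.05], [-2.99, -0.16], [-3.1, 3.1]. Speed limits (rad/s): [2.79, 2.79, 3.14, 3.14, 3.14, 3.14].

### API

Orientations are given as a unit quaternion [x, y, z, w].
In Python, from bench import * gives the robot as it stands. The module is installed in compiled form; this text tells all that it offers.
- The arm moves only by the tool apply_moves, never from a script. Its arguments are lists of equal length, an entry for each row: "fingers": the closure, from 0 (fully open) to 1 (shut); "dp": the shift along the world's x, y, z in cm, a list of three; "yaw": the turn about the world's z in degrees. A call has 1 to 10 rows; each row is the pose to reach, as a shift and turn from the pose measured when the call began; what a row does not reach only later rows make up. A row lasts 1/10 s, in which the tool goes at most 50 mm and 8.59 degrees, less where a joint would pass 70% of its speed; a pose out of reach is approached as far as the arm can. A call with a gripper value outside its range is refused whole. The fingers move at their own pace and stop on an object; the grip force is fixed at half the most. Time passes only in rows, so rows that repeat a pose let the fingers close. It gives the time, the measured TCP pose, the force and the opening at its end, in the units of the state.
- read_state(): the state, without advancing time (a new reading comes with each control period).
- get_image(name): name is "side" or "top" or "wrist"; returns a dict with "color" (400x640x3 uint8, blue, green, red), "mtx" (3x3 intrinsics, pixels), "camera_from_world" (4x4, takes a point from world to camera coordinates); the wrist camera has in their place "tool_from_camera" (4x4, takes a point from camera to tool coordinates, whose origin is the TCP and whose axes are the flange's). Camera axes: x right, y down, z forward; pixel columns grow to the right and rows downward; lengths in mm; the calibration is good to about 2 mm. A picture is of the moment at which its call begins: read the wrist's pose just before it. There is no depth.
- job_done(): hands the job in, once; it reports no verdict.
The state is a dict: "clock": time; "joints": joint angles; "joint_vel": joint speeds; "joint_efforts": joint torques, N m; "position": TCP position; "ee_rot": TCP orientation; "contact_force": force on the tool from outside, world axes, zero at the start; "wrist_torque": the same for the moment, N m; "gripper_width": finger opening in mm.
Only numpy, scipy, OpenCV 4.12 (cv2) and the standard library are available. Lean on these libraries where they do the work, as an engineer would, in place of code of your own. Each camera call takes 0.05 s, during which the arm holds its last target. There are 200 camera calls.

### The job

The cell carousel in the photometer's sample drawer was left off its reading station. Pull the drawer fully open by its handle, lift the carousel's sprung plunger, turn the carousel until the plunger drops home in the slot nearest the drawer front, then gently push the drawer fully shut. Leave the glassware and the other things on and around the photometer where they are.

Things in the scene. Friction and masses are not known exactly. Their poses are not given: they have to be found in the camera images.
- photometer_front (a point): Photometer: low white instrument, 270 deep (x) x 230 wide (y) x 105 mm high (sloping panel at the back of its top to 122), fixed to the bench. This point: middle of the lower edge of the housing's front face, at bench height; x points away from the robot; its drawer opens along -x. Drawer front: grey panel 224 wide, 16 to 98 mm above the bench, 12 thick, outer face at x = -12 mm when shut.
- drawer (a joint): Slide of the sample drawer, m: 0 fully shut, 0.15 fully open (stop). About 3 N of friction; it stays where it is left. Open, it brings the carousel clear of the housing; its side walls end 44 mm above the bench.
- drawer_handle (a point): Middle of the drawer handle: a level steel bar about 10 mm thick, 110 mm long, parallel to the drawer front, 35 mm in front of it, 75 mm above the bench, on a post at each end. Moves with the drawer.
- carousel_axis (a point): On the carousel's upright axis, at the top of its black disc (67 mm across, top 50 mm above the bench, its four glass cells to 55), 82 mm behind the drawer front's inner face. The disc's arm carries the plunger 46 mm from the axis, over a fixed ring of eight metal blocks (top at 38 mm) with eight radial slots between them, 45 degrees apart, 11 mm wide, 8 deep. Moves with the drawer.
- carousel (a joint): Angle of the carousel, rad: 0 when the plunger is over the front slot (nearest the drawer front); grows anticlockwise seen from above (towards the photometer's -y side first); stops at -0.5 and 2.6. The slots lie at multiples of 0.785.
- plunger (a joint): Height of the sprung plunger, m: 0 home (its 7 mm round-ended pin down in a slot, carousel locked), about 0.007 resting on a block between slots, 0.02 fully lifted. A spring pulls it down with 2 to 5 N.
- plunger_grip (a point): Where to hold the plunger: on the axis of its upright round knob, bare steel, 20 mm across and 24 mm tall, 8 mm under the knob's top. 78 mm above the bench when home; rises with the plunger. The knob spins freely on its stem, so the gripper need not turn with the carousel.
- front_slot (a point): The front slot: the one nearest the drawer front, on the centre line of the drawer, 46 mm from the carousel's axis; point at the top of the ring, 38 mm above the bench. Moves with the drawer.
- flask_large: Large volumetric flask, stoppered clear glass, 165 mm tall, belly 72 mm across. A bystander. Origin: centre of its underside.
- flask_small: Small volumetric flask, stoppered clear glass, 135 mm tall, belly 60 mm across. A bystander. Origin: centre of its underside.
- beaker: Empty clear glass beaker, 72 mm across, 95 mm tall. A bystander. Origin: centre of its underside.
- wash_bottle: White plastic bottle with a blue cap, 70 mm across, 190 mm tall. A bystander. Origin: centre of its underside.
- meter: Black hand-held meter lying flat, 130 x 62 x 28 mm, long side along its x. A bystander. Origin: centre of its underside.
- cell_box: Small carton, 62 x 102 x 34 mm, lying on top of the photometer. A bystander. Origin: centre of its underside.
- pipette: White hand pipette lying flat, about 280 mm long along its x (thick end to -x), 26 mm wide, 24 mm high. A bystander. Origin: centre of its underside.

How it is judged (in metres and radians):
On the way, in this order (a step that is already met when the one before it is completed fails the run):
1. the drawer is fully open (within 10 mm of its stop) (value of joint drawer above 0.14 m), for 0.1 s.
2. the plunger is lifted clear of the ring (at least 2.5 mm above the blocks' tops) (value of joint plunger above 0.0095 m), for 0.1 s.
3. with the drawer still open, the plunger is home in the front slot (value of joint plunger below 0.0025 m and value of joint carousel between -0.06 and 0.06 rad and value of joint drawer above 0.1 m), for 0.3 s.
At the end, for the whole second after the job is handed in: The drawer is fully shut (within 6 mm) and at rest, and in it the carousel is locked at its front station: carousel angle within 0.06 rad of 0 and the plunger within 2.5 mm of home (value of joint drawer below 0.006 m and value of joint plunger below 0.0025 m and value of joint carousel between -0.06 and 0.06 rad and velocity of joint drawer between -0.01 and 0.01 m/s); the robot touches nothing.
It fails at once if the drawer is slammed (moving inwards faster than 0.5 m/s) (velocity of joint drawer below -0.5 m/s).
It fails at once if a bystander is moved by more than 25 mm or knocked over (distance of any of flask_large, flask_small, beaker, wash_bottle, meter, cell_box, pipette from where it was at the start of the episode above 0.025 m).
It also fails if it takes over 54 s, if anything falls off the work surface, if the arm or the gripper's body presses on something with over 40 N, if the wrist force passes 120 N, or if a joint passes its speed limit or range.

## Working session

There is one attempt and no reset: what is moved stays moved. The work goes in short steps, Python scripts to look and compute and a tool call to move; the robot and the scene stay as the last step left them, time stands still between calls to the robot, and variables do not carry over. Pictures are saved under pics/ and viewed, about 8 in all and at most 12, crops included, and the job is handed in when it is done.

Besides the shell and the picture viewer there is one more tool, called after "Request:" in YAML: its name, and indented under it one key for each argument. apply_moves: Moves the arm, as the interface text tells. Its arguments: {"type":"object","properties":{"fingers":{"type":"array","items":{"type":"number"}},"dp":{"type":"array","items":{"type":"array","items":{"type":"number"}}},"yaw":{"type":"array","items":{"type":"number"}}},"required":["fingers","dp","yaw"]}

```bash
mkdir -p pics
cat > h.py <<'E'
from bench import *
import numpy as np, cv2
def snap(n,f):
    d=get_image(n); cv2.imwrite('pics/'+f,d['color']); return d
def ray(d,u,v):
    T=np.linalg.inv(np.array(d['camera_from_world'])); K=np.array(d['mtx'])
    r=T[:3,:3]@(np.linalg.inv(K)@[u,v,1]); return T[:3,3],r
def onz(d,u,v,z):
    o,r=ray(d,u,v); return o+r*(z-o[2])/r[2]
def proj(d,p):
    T=np.array(d['camera_from_world']); c=T[:3,:3]@np.array(p)+T[:3,3]; q=np.array(d['mtx'])@c; return q[:2]/q[2]
E
python3 - <<'E'
from h import *
import pickle
ds={n:snap(n,n+'0.png') for n in('top','side')}
pickle.dump(ds,open('ds.pkl','wb'))
for n,d in ds.items(): 
    T=np.linalg.inv(d['camera_from_world']);print(n,T.round(2).tolist(),np.array(d['mtx']).tolist())
s=read_state();print(s)
E
```

```text
top [[0.01, -0.99, 0.1, 458.44], [-1.0, -0.01, -0.0, -12.24], [0.01, -0.1, -0.99, 1308.04], [0.0, 0.0, 0.0, 1.0]] [[421.79593710340816, 0.0, 315.50865458053335], [0.0, 421.79593710340816, 204.8794180558995], [0.0, 0.0, 1.0]]
side [[-0.76, -0.46, 0.46, -239.26], [-0.65, 0.56, -0.51, 883.91], [-0.02, -0.69, -0.72, 1360.04], [0.0, 0.0, 0.0, 1.0]] [[487.60893216371755, 0.0, 324.6895878555682], [0.0, 487.60893216371755, 199.56817015876047], [0.0, 0.0, 1.0]]
{'clock': 0.1, 'joints': array([-8.43382957e-01,  3.85459469e-01,  6.76585697e-03, -4.43339163e-04,
       -1.19403126e+00, -2.58636256e-01]), 'joint_vel': array([ 0.00031149,  0.00052028,  0.00162368, -0.00031366, -0.00042077,
       -0.00105083]), 'joint_efforts': array([-4.45682981e-04, -3.93320310e+01,  1.88928598e+01,  4.19796020e+00,
       -2.63231443e-03,  3.77063884e-06]), 'position': array([ 282.33632277, -557.38096766,  403.74292248]), 'ee_rot': array([-2.32168672e-01,  9.72675041e-01,  9.46951620e-04, -2.74878989e-04]), 'contact_force': array([-0.30494689, -0.38904945,  0.25378895]), 'wrist_torque': array([ 0.03226463, -0.01317145,  0.00665615]), 'gripper_width': 85.37318503428097}
```

View pics/top0.png

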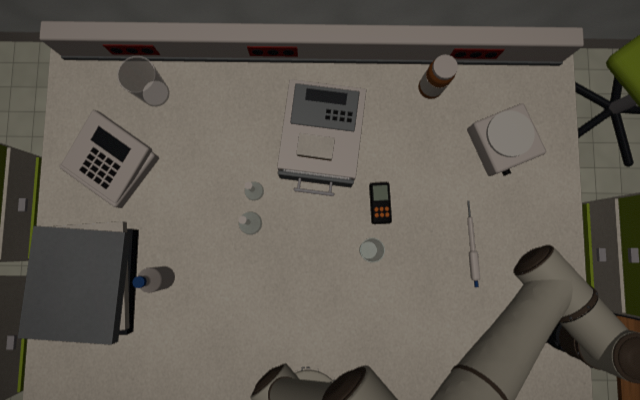

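View pics/side0.png

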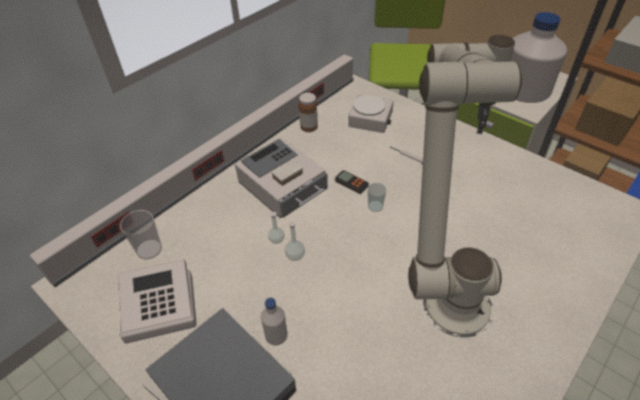

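The top view shows the photometer at about (322,135) with its handle at about (314,190). The flasks are at (254,190) and (249,222), the meter at (381,202) and the beaker at (371,250). I'll enlarge the handle area.

Run:
```python
from h import *
import pickle
ds=pickle.load(open('ds.pkl','rb'))
d=ds['top'];c=d['color'][70:270,230:400]
c=cv2.convertScaleAbs(c,alpha=1.6)
a=cv2.resize(c[95:145,:],None,fx=4.5,fy=4.5,interpolation=cv2.INTER_CUBIC)
s=ds['side']['color'][140:270,230:390]; s=cv2.resize(cv2.convertScaleAbs(s,alpha=1.5),None,fx=2.8,fy=2.8,interpolation=cv2.INTER_CUBIC)
o=np.zeros((a.shape[0]+s.shape[0],max(a.shape[1],s.shape[1]),3),np.uint8);o[:a.shape[0],:a.shape[1]]=a;o[a.shape[0]:,:s.shape[1]]=s
print(o.shape);cv2.imwrite('pics/c1.png',o)
for n,p,z in[('hL',(296,190),75),('hR',(332,193),75),('topcornFL',(279,176),105),('FR',(355,183),105),('fs',(254,191),20),('fl',(249,223),25),('meter',(381,202),28),('beaker',(371,250),50)]: print(n,onz(d,*p,z).round(0))
```

```text
(589, 765, 3)
hL [631.  41.  75.]
hR [623. -65.  75.]
topcornFL [667.  89. 105.]
FR [ 649. -130.  105.]
fs [634. 173.  20.]
fl [535. 184.  25.]
meter [ 604. -217.   28.]
beaker [ 458. -183.   50.]
```

View pics/c1.png

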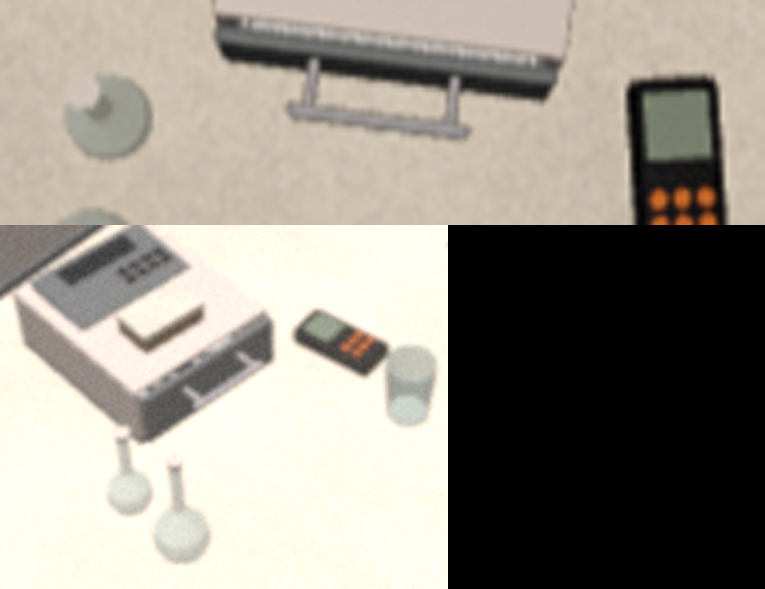

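The crop shows the bar from (290,109) to (468,132) in crop pixels, which is (294.4,189.2) to (334.0,194.3) in the image. Next I'll work out the yaw and cross-check with the side view.

Run:
```python
from h import *
import pickle
ds=pickle.load(open('ds.pkl','rb'));d=ds['top'];s=ds['side']
a=onz(d,294.4,189.2,75);b=onz(d,334,194.3,75);m=(a+b)/2;v=a-b
print(a,b,m,np.linalg.norm(v),np.degrees(np.arctan2(-v[0],v[1])))
print('side proj',proj(s,a),proj(s,b))
# housing top front edge (crop px)
e=[onz(d,230+x/4.5,165+y/4.5,105) for x,y in((220,15),(566,62))]
v=e[0]-e[1];print(e,np.linalg.norm(v),np.degrees(np.arctan2(-v[0],v[1])))
st=read_state();p=st['position'];print('delta to above handle',m-p)
```

```text
[633.483756    45.66417482  75.        ] [619.6440441  -71.27224703  75.        ] [626.56390005 -12.8040361   75.        ] 117.75255572434739 -6.749697662513194
side proj [300.51143629 204.48304001] [324.53648433 188.58060635]
[array([689.63613848,  90.08207007, 105.        ]), array([ 661.62810099, -132.46281944,  105.        ])] 224.30041910658497 -7.173156894314829
delta to above handle [ 344.22757728  544.57693155 -328.74292248]
```

Request:
apply_moves:
  fingers: [0.74, 0.74, 0.74, 0.74, 0.74, 0.74, 0.74, 0.74, 0.74, 0.74]
  dp:
    - [34, 54.5, -6]
    - [34, 54.5, -6]
    - [34, 54.5, -6]
    - [34, 54.5, -6]
    - [34, 54.5, -6]
    - [34, 54.5, -6]
    - [34, 54.5, -6]
    - [34, 54.5, -6]
    - [34, 54.5, -6]
    - [34, 54.5, -6]
  yaw: [56, 56, 56, 56, 56, 56, 56, 56, 56, 56]

```text
clock: 1.1
position: [546.3, -133.2, 357.1]
ee_rot: [-0.662, 0.75, 0.001, -0.001]
contact_force: [-0.1, 0.3, -0.3]
gripper_width: 22.1
```

Request:
apply_moves:
  fingers: [0.74, 0.74, 0.74, 0.74, 0.74, 0.74]
  dp:
    - [8, 12, -2]
    - [8, 12, -2]
    - [8, 12, -2]
    - [8, 12, -2]
    - [8, 12, -2]
    - [8, 12, -2]
  yaw: [0, 0, 0, 0, 0, 0]

```text
clock: 1.7
position: [625.9, -13.7, 336.8]
ee_rot: [-0.662, 0.75, 0.001, -0.001]
contact_force: [0.1, -0.1, -0.2]
gripper_width: 22.2
```

```bash
cat >> h.py <<'E'
from scipy.spatial.transform import Rotation as Ro
def wsnap(f):
    s=read_state(); d=get_image('wrist'); cv2.imwrite('pics/'+f,d['color'])
    T=np.eye(4);T[:3,:3]=Ro.from_quat(s['ee_rot']).as_matrix();T[:3,3]=s['position']
    d['camera_from_world']=np.linalg.inv(T@np.array(d['tool_from_camera'])); 
    import pickle;pickle.dump(d,open('w.pkl','wb'));return s,d
E
python3 - <<'E'
from h import *
s,d=wsnap('w1.png');print(s['position'],s['ee_rot'],s['gripper_width'])
print(proj(d,[626.5,-12.8,75]),proj(d,[633.5,45.7,75]),proj(d,[619.6,-71.3,75]))
E
```

```text
[625.91795532 -13.66878813 336.77880005] [-0.66153905  0.74990864  0.00117043 -0.00132284] 22.231589387706794
[315.87484286 209.372545  ] [316.42953204 273.01274993] [315.10152928 135.71575013]
```

View pics/w1.png

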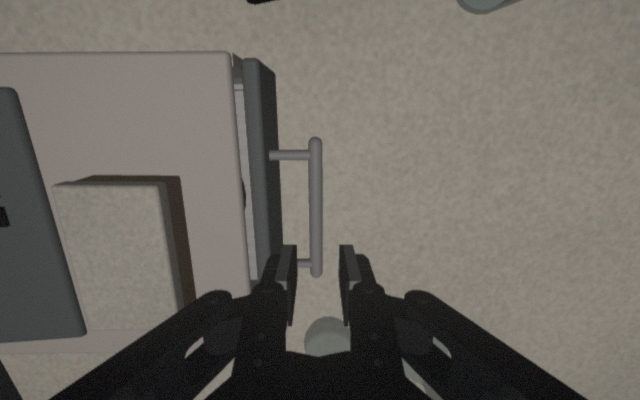

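The bar sits at column 315, rows 137–276, matching the prediction of 315, rows 136–273. I'll descend and close on it.

Request:
apply_moves:
  fingers: [0.74, 0.74, 0.74, 0.74, 1, 1, 1, 1, 1]
  dp:
    - [0.05, 0.1, -4]
    - [0.05, 0.1, -8]
    - [0.05, 0.1, -10.7]
    - [0.05, 0.1, -10.7]
    - [0.05, 0.1, -10.7]
    - [0.05, 0.1, -10.7]
    - [0.05, 0.1, -10.7]
    - [0.05, 0.1, -10.7]
    - [0.05, 0.1, -10.7]
  yaw: [0, 0, 0, 0, 0, 0, 0, 0, 0]

```text
clock: 2.65
position: [626.4, -14.0, 230.7]
ee_rot: [-0.661, 0.75, 0.0, -0.001]
contact_force: [2.9, -4.6, -2.3]
gripper_width: 8.8
```

Request:
apply_moves:
  fingers: [1, 1, 1, 1, 1, 1, 1, 1, 1, 1]
  dp:
    - [-1, 0.12, 0]
    - [-2.5, 0.31, 0]
    - [-4, 0.49, 0]
    - [-5.5, 0.68, 0]
    - [-7, 0.86, 0]
    - [-8.5, 1.04, 0]
    - [-10, 1.23, 0]
    - [-11.4, 1.4, 0]
    - [-12.8, 1.57, 0]
    - [-13, 1.6, 0]
  yaw: [0, 0, 0, 0, 0, 0, 0, 0, 0, 0]

```text
clock: 3.65
position: [494.7, 1.6, 230.7]
ee_rot: [-0.661, 0.75, 0.001, -0.002]
contact_force: [1.7, -4.0, -6.1]
gripper_width: 8.8
```

Request:
apply_moves:
  fingers: [1, 1, 1, 1, 1, 1]
  dp:
    - [-0.5, 0.06, 0]
    - [-1, 0.12, 0]
    - [-1.5, 0.18, 0]
    - [-2.0, 0.25, 0]
    - [-2.4, 0.3, 0]
    - [-2.4, 0.3, 0]
  yaw: [0, 0, 0, 0, 0, 0]

```text
clock: 4.25
position: [478.9, 3.4, 230.9]
ee_rot: [-0.662, 0.749, -0.007, 0.008]
contact_force: [38.1, -32.2, -39.4]
gripper_width: 8.9
```

Request:
apply_moves:
  fingers: [1, 0.72, 0.72, 0.72, 0.72, 0.72, 0.72, 0.72, 0.72, 0.72]
  dp:
    - [0, 0, 0]
    - [0, 0, 0]
    - [0, 0, 0]
    - [0, 0, 0]
    - [0, 0, 2]
    - [0, 0, 6]
    - [0, 0, 10]
    - [4, 0, 11]
    - [8.5, 2, 12]
    - [10, 3, 12]
  yaw: [0, 0, 0, 0, 0, 0, 0, 0, 0, 0]

```text
clock: 5.25
position: [581.6, 34.8, 353.6]
ee_rot: [-0.663, 0.749, -0.008, 0.01]
contact_force: [-0.3, 0.0, -0.5]
gripper_width: 23.9
```

Run:
```python
from h import *
s,d=wsnap('w2.png');print(s['position'],s['ee_rot'],s['gripper_width'])
cv2.imwrite('pics/w2.png',cv2.convertScaleAbs(d['color'],alpha=1.6))
c=np.array([478.9,3.4])+128*np.array([.9925,-.122]);print(c,proj(d,[*c,50]))
print('slot',proj(d,[*(c-46*np.array([.9925,-.122])),38]), 'bar',proj(d,[478.9,3.4,75]))
snap('top','t2.png')
```

```text
[581.61427314  34.81180764 353.56675581] [-0.66267558  0.74878729 -0.00838438  0.01040988] 23.940252626056743
[605.94  -12.216] [293.35752516 145.82619323]
slot [343.61098972 144.33538101] bar [447.15580048 150.31136718]
```

View pics/w2.png

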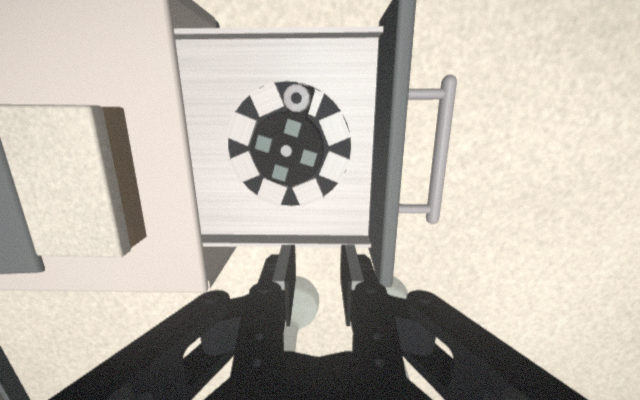

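The open drawer is visible, with the carousel hub at (286,151), the knob at (296,97) and the handle's middle at (441,149). The plunger is on the −y side, so the carousel angle is about 1.5 rad.

Run:
```python
from h import *
import pickle
d=pickle.load(open('w.pkl','rb'))
g=cv2.cvtColor(d['color'],cv2.COLOR_BGR2GRAY)
bl=cv2.medianBlur(cv2.resize(g[70:125,265:330],None,fx=4,fy=4,interpolation=cv2.INTER_CUBIC),5)
c=cv2.HoughCircles(bl,cv2.HOUGH_GRADIENT,1,40,param1=80,param2=20,minRadius=30,maxRadius=80)
print(None if c is None else (c[0][:4]/4+[265,70,0]))
# ring centre: mask dark disc+slots
m=((g<60).astype(np.uint8)); n,l,s,ce=cv2.connectedComponentsWithStats(m[100:210,220:360]);
for i in range(1,n):
    if s[i,4]>60: print(s[i],ce[i]+[220,100])
b=onz(d,441,149,75);a=onz(d,286,151,50);r=onz(d,290,143,38)
print('bar',b[:2],'axis',a[:2],'diff',np.hypot(*(a-b)[:2]),np.degrees(np.arctan2((a-b)[1],(a-b)[0])))
for z in(86,93): 
    k=onz(d,296.5,97,z);v=(k-a)[:2];print(z,k[:2],np.hypot(*v),np.degrees(np.arctan2(v[1],v[0])))
t=cv2.imread('pics/t2.png')[150:260,250:390];cv2.imwrite('pics/t2c.png',cv2.resize(cv2.convertScaleAbs(t,alpha=1.6),None,fx=5,fy=5,interpolation=cv2.INTER_CUBIC))
```

```text
[[296.875       98.375       13.22500038]]
[   9    0  121  105 5108] [289.52192639 146.4720047 ]
bar [483.82362299   1.74445684] axis [613.28126084  -8.40111938] diff 129.85458295195005 -4.481102811617197
86 [593.9154656  -51.80165212] 47.52515404322746 -114.04695439181532
93 [593.29006304 -51.55122655] 47.556069406908136 -114.85801957351468
```

View pics/t2c.png

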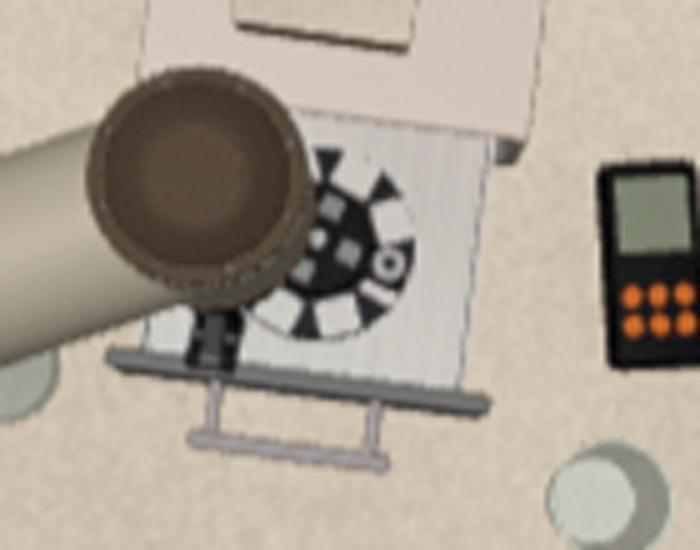

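The top crop shows the hub at (318,238), the knob at (389,264) and the bar from (190,440) to (385,464). I'll cross-check these with the wrist view.

Run:
```python
from h import *
import pickle
ds=pickle.load(open('ds.pkl','rb'));d=ds['top'];w=pickle.load(open('w.pkl','rb'))
P=lambda x,y,z:onz(d,250+x/5,150+y/5,z)
A=P(190,440,75);B=P(385,464,75);b=(A+B)/2;v=A-B;print('bar',b,np.degrees(np.arctan2(-v[0],v[1])))
a=P(318,238,50);print('axis',a,np.linalg.norm((a-b)[:2]),np.degrees(np.arctan2((a-b)[1],(a-b)[0])))
for z in(86,93):
  k=P(389,264,z);v=(k-a);print(z,k,np.hypot(*v[:2]),np.degrees(np.arctan2(v[1],v[0]))-173+360)
# triangulate knob
o1,r1=ray(d,250+389/5,150+264/5);o2,r2=ray(w,296.8,97.7)
s=np.linalg.lstsq(np.c_[r1,-r2],o2-o1,rcond=None)[0];print('tri',o1+s[0]*r1,o2+s[1]*r2)
A=onz(w,433,219,75);B=onz(w,450,79,75);v=A-B;print('wrist bar yaw',np.degrees(np.arctan2(-v[0],v[1])),np.linalg.norm(v))
print(read_state()['position'],Ro.from_quat(read_state()['ee_rot']).as_matrix().round(3))
```

```text
bar [483.37284761   5.13476448  75.        ] -6.373214849593708
axis [612.22122956 -11.23214571  50.        ] 129.88372214960668 -7.239202404838599
86 [593.02137954 -52.82235433  86.        ] 45.8080745415105 72.21989760737131
93 [592.250474   -52.58988121  93.        ] 45.92704391053208 71.22510869932381
tri [596.99833428 -54.02163885  49.88833377] [596.97133301 -52.50015278  49.83483091]
wrist bar yaw -6.724798601523941 113.69685927934479
[580.17595936  34.91693151 351.11858174] [[-0.121 -0.992  0.021]
 [-0.993  0.121  0.001]
 [-0.003 -0.021 -1.   ]]
```

Request:
apply_moves:
  fingers: [0.45, 0.45, 0.45, 0.45, 0.45, 0.45, 0.45, 0.45, 0.45, 0.45]
  dp:
    - [0.3, -1, 0]
    - [0.6, -2, 0]
    - [0.9, -4, 0]
    - [1.2, -6, 0]
    - [1.2, -8.4, 0]
    - [1.2, -8.4, 0]
    - [1.2, -8.4, 0]
    - [1.2, -8.4, 0]
    - [1.2, -8.4, 0]
    - [1.2, -8.4, 0]
  yaw: [-85, -85, -85, -85, -85, -85, -85, -85, -85, -85]

```text
clock: 6.35
position: [590.7, -49.0, 351.2]
ee_rot: [0.02, 1.0, -0.011, 0.001]
contact_force: [0.4, -0.6, 0.2]
gripper_width: 47.4
```

Run:
```python
from h import *
s,d=wsnap('w3.png');print(s['position'],Ro.from_quat(s['ee_rot']).as_matrix().round(3),s['gripper_width'],s['joints'])
cv2.imwrite('pics/w3.png',cv2.convertScaleAbs(d['color'],alpha=1.6))
print(proj(d,[592.4,-52.5,93]),proj(d,[612.2,-11,50]),proj(d,[566.5,-5.4,38]))
```

```text
[590.68990447 -48.98042502 351.20890133] [[-0.999  0.04   0.001]
 [ 0.04   0.999 -0.021]
 [-0.002 -0.021 -1.   ]] 47.3860554491497 [ 0.19470977  0.37214933 -0.16180734  0.02415306 -1.04023709 -1.8173478 ]
[321.53696151 210.13868542] [366.0665851  213.45391599] [370.76377101 163.59289836]
```

View pics/w3.png

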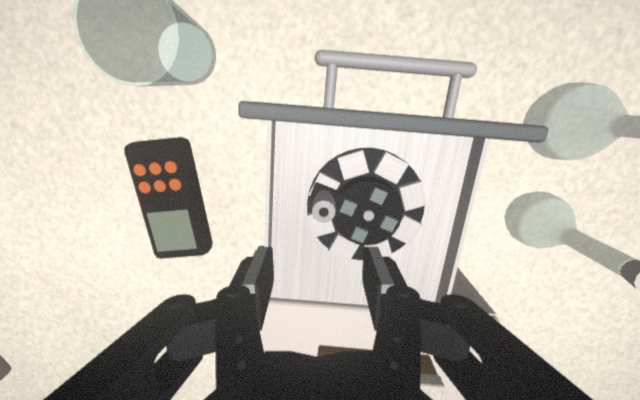

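The knob is at (323,211), against a prediction of (321.5,210). That agrees to about 1 mm, so I'll descend and grip.

Request:
apply_moves:
  fingers: [0.45, 0.45, 0.45, 0.45, 1, 1, 1, 1, 1, 1]
  dp:
    - [0.2, 0, -4]
    - [0.2, 0, -8]
    - [0.2, 0, -11.1]
    - [0.2, 0, -11.1]
    - [0.2, 0, -11.1]
    - [0.2, 0, -11.1]
    - [0.2, 0, -11.1]
    - [0.2, 0, -11.1]
    - [0.2, 0, -11.1]
    - [0.2, 0, -11.1]
  yaw: [0, 0, 0, 0, 0, 0, 0, 0, 0, 0]

```text
clock: 7.4
position: [594.1, -48.1, 242.5]
ee_rot: [0.021, 1.0, -0.01, 0.004]
contact_force: [1.6, 5.7, 2.2]
gripper_width: 18.0
```

Request:
apply_moves:
  fingers: [1, 1, 1, 1]
  dp:
    - [0, 0, 0.4]
    - [0, 0, 0.8]
    - [0, 0, 0.8]
    - [0, 0, 0.8]
  yaw: [0, 0, 0, 0]

```text
clock: 7.8
position: [594.0, -48.0, 250.5]
ee_rot: [0.021, 1.0, -0.01, 0.004]
contact_force: [2.3, 3.0, -3.2]
gripper_width: 17.7
```

Run:
```python
from h import *
s,d=wsnap('w4.png');print(s['position'],Ro.from_quat(s['ee_rot']).as_matrix().round(3)[:,2],s['gripper_width'],s['contact_force'])
axis=np.array([612.2,-11]);g=s['position']+155*Ro.from_quat(s['ee_rot']).as_matrix()[:,2];print(g)
v=g[:2]-axis;r=np.hypot(*v);a0=np.arctan2(v[1],v[0]);print(r,(np.degrees(a0)-173)%360)
t1=np.radians(173-360)
for a in np.linspace(a0,t1,11): print((axis+46*np.array([np.cos(a),np.sin(a)])-g[:2]).round(1)/10)
```

```text
[593.99272209 -48.00787993 250.45330301] [ 0.008 -0.019 -1.   ] 17.74091151007874 [ 2.30262623  3.04185133 -3.22818322]
[595.20057283 -50.98418806  95.48658824]
43.44785172281038 73.96704730450642
[-0.1  -0.23]
[-0.63  0.03]
[-1.12  0.37]
[-1.57  0.76]
[-1.96  1.21]
[-2.28  1.7 ]
[-2.55  2.23]
[-2.74  2.79]
[-2.86  3.37]
[-2.9   3.97]
[-2.87  4.56]
```

Request:
apply_moves:
  fingers: [1, 1, 1, 1, 1, 1, 1]
  dp:
    - [-0.5, 0.25, 0]
    - [-1.0, 0.55, 0]
    - [-1.45, 0.93, 0]
    - [-1.85, 1.36, 0]
    - [-2.18, 1.84, 0]
    - [-2.46, 2.35, 0]
    - [-2.46, 2.35, 0]
  yaw: [0, 0, 0, 0, 0, 0, 0]

```text
clock: 8.55
position: [569.1, -23.9, 250.5]
ee_rot: [0.02, 1.0, -0.01, 0.004]
contact_force: [2.6, 2.4, -3.8]
gripper_width: 18.2
```

Run:
```python
from h import *
s,d=wsnap('w5.png');R=Ro.from_quat(s['ee_rot']).as_matrix();print(s['position'],s['contact_force'],s['gripper_width'],s['position']+155*R[:,2])
cv2.imwrite('pics/w5.png',cv2.resize(cv2.convertScaleAbs(d['color'],alpha=1.7)[20:320,200:460],None,fx=2,fy=2,interpolation=cv2.INTER_CUBIC))
print(proj(d,[612.2,-11,50]),proj(d,[566.5,-5.4,38]))
```

```text
[569.07396459 -23.9041386  250.4787148 ] [ 2.60079332  2.38977096 -3.77490349] 18.1851295369496 [570.22224399 -26.9034906   95.51199146]
[347.3515813  295.45361456] [353.86251818 224.10491639]
```

View pics/w5.png

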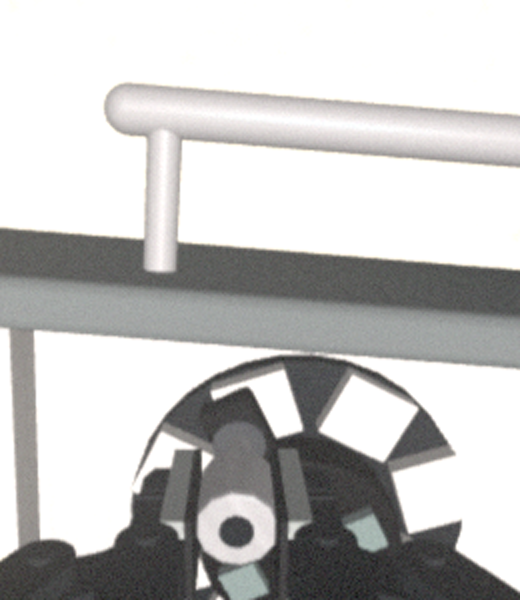

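The pin is held just past the 45° slot, and the front slot's centre is at about (357,219) in the image. I'll finish the arc and then lower.

Request:
apply_moves:
  fingers: [1, 1, 1, 1, 1, 1]
  dp:
    - [-0.15, 0.5, 0]
    - [-0.25, 1.0, 0]
    - [-0.32, 1.5, 0]
    - [-0.37, 2.0, 0]
    - [-0.36, 2.2, 0]
    - [-0.36, 2.2, 0]
  yaw: [0, 0, 0, 0, 0, 0]

```text
clock: 9.2
position: [565.5, -1.8, 250.3]
ee_rot: [0.02, 1.0, -0.01, 0.004]
contact_force: [1.6, 0.3, -5.0]
gripper_width: 17.8
```

Run:
```python
from h import *
s,d=wsnap('w6.png');R=Ro.from_quat(s['ee_rot']).as_matrix();print(s['position'],s['contact_force'],s['gripper_width'],s['position']+155*R[:,2])
cv2.imwrite('pics/w6.png',cv2.resize(cv2.convertScaleAbs(d['color'],alpha=1.7)[120:320,200:460],None,fx=3,fy=3,interpolation=cv2.INTER_CUBIC))
print((proj(d,[612.2,-11,50])-[200,120])*3,(proj(d,[566.5,-5.4,38])-[200,120])*3)
```

```text
[565.48509541  -1.79287614 250.31004146] [ 1.60413015  0.29319882 -4.99178357] 17.778574554156098 [566.52552599  -4.78831552  95.34248083]
[342.42670343 543.57389746] [360.30199501 331.57163505]
```

View pics/w6.png

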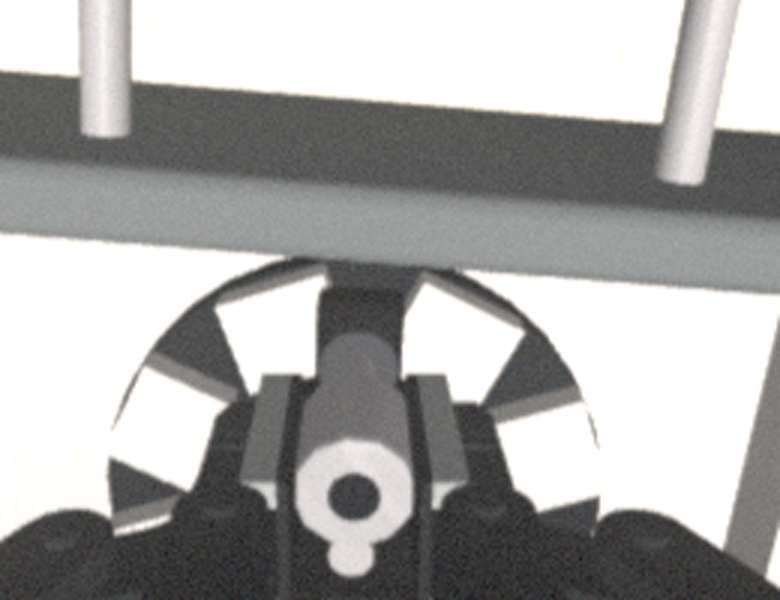

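The arm is at crop column 361 and the slot line at about 367, so I need about 1 mm more in +y before lowering.

Request:
apply_moves:
  fingers: [1, 1, 1, 1, 1, 1, 1]
  dp:
    - [0, 0.1, 0]
    - [0, 0.1, -0.4]
    - [0, 0.1, -0.8]
    - [0, 0.1, -1.1]
    - [0, 0.1, -1.4]
    - [0, 0.1, -1.45]
    - [0, 0.1, -1.45]
  yaw: [0, 0, 0, 0, 0, 0, 0]

```text
clock: 9.95
position: [565.6, -1.0, 236.1]
ee_rot: [0.02, 1.0, -0.01, 0.004]
contact_force: [1.5, 0.0, 0.2]
gripper_width: 17.7
```

Request:
apply_moves:
  fingers: [1, 1, 1]
  dp:
    - [0, 0, -0.1]
    - [0, 0, -0.2]
    - [0, 0, -0.2]
  yaw: [0, 0, 0]

```text
clock: 10.25
position: [565.8, -1.0, 235.9]
ee_rot: [0.02, 1.0, -0.01, 0.004]
contact_force: [-2.2, -0.1, 7.8]
gripper_width: 18.0
```

The plunger bottomed at TCP z 236, where a block would have stopped it at about 243, so it is home. I'll release and retreat.

Request:
apply_moves:
  fingers: [0.6, 0.5, 0.5, 0.5, 0.5, 0.8, 1, 1, 1, 1]
  dp:
    - [0, 0, 0.1]
    - [0, 0, 0.1]
    - [0, 0, 0.1]
    - [0, 0, 0.1]
    - [0, 0, 4]
    - [0, 0, 9]
    - [-4, 0.5, 9.5]
    - [-8, 1, 9.5]
    - [-12, 1, 9.5]
    - [-12, 1, 9.5]
  yaw: [0, 0, 0, 0, 0, 0, 0, 0, 0, 0]

```text
clock: 11.25
position: [441.0, 8.1, 330.3]
ee_rot: [0.02, 1.0, -0.01, 0.002]
contact_force: [0.7, 0.0, 0.8]
gripper_width: -0.0
```

Run:
```python
from h import *
s,d=wsnap('w7.png');R=Ro.from_quat(s['ee_rot']).as_matrix();print(s['position'],s['contact_force'],s['gripper_width'],s['position']+155*R[:,2])
t=snap('top','t7.png')
a=cv2.convertScaleAbs(d['color'],alpha=1.6)[:, :]
b=cv2.resize(cv2.convertScaleAbs(t['color'],alpha=1.6)[170:265,250:400],None,fx=4,fy=4,interpolation=cv2.INTER_CUBIC)
a=cv2.resize(a,(320,200))
o=np.zeros((580,640,3),np.uint8);o[:200,:320]=a;o[200:,:600]=b;cv2.imwrite('pics/c7.png',o)
```

```text
[440.95751531   8.08231838 330.26434114] [0.72615133 0.0356287  0.78480698] -0.035581068354887314 [441.57285006   5.00526196 175.29610863]
```

View pics/c7.png

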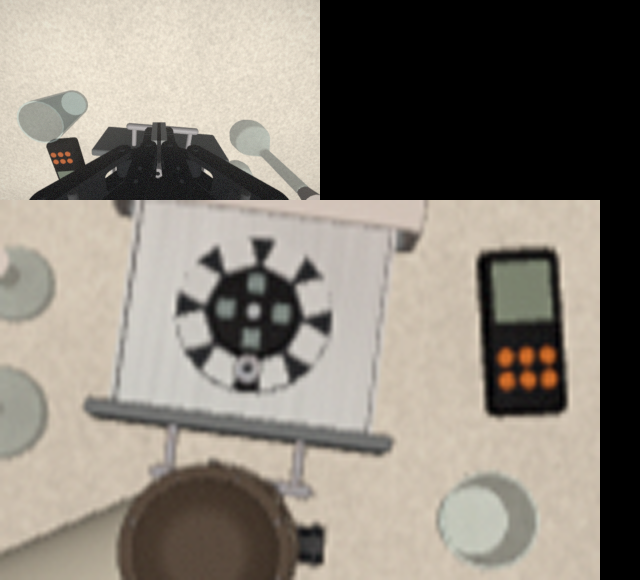

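The knob at crop (246,369) is over the front slot, in line with the hub at (254,311), and everything else is undisturbed. Now I'll come down in front of the handle and push.

Request:
apply_moves:
  fingers: [1, 1, 1, 1, 1, 1, 1]
  dp:
    - [0, 0, -4]
    - [0, 0, -8]
    - [0, 0, -10.2]
    - [0, 0, -10.2]
    - [1, 0, -10.2]
    - [2, -0.1, -10.2]
    - [3, -0.2, -10.2]
  yaw: [0, 0, 0, 0, 0, 0, 0]

```text
clock: 12.05
position: [476.4, 7.1, 230.5]
ee_rot: [0.02, 1.0, -0.009, 0.005]
contact_force: [-2.9, 2.8, 2.1]
gripper_width: -0.0
```

Request:
apply_moves:
  fingers: [1, 1, 1, 1, 1, 1, 1, 1, 1, 1]
  dp:
    - [1.2, -0.15, 0]
    - [2.4, -0.29, 0]
    - [3.6, -0.44, 0]
    - [4.8, -0.59, 0]
    - [6, -0.74, 0]
    - [7.2, -0.88, 0]
    - [8.4, -1.03, 0]
    - [9.6, -1.18, 0]
    - [10.8, -1.33, 0]
    - [12, -1.47, 0]
  yaw: [0, 0, 0, 0, 0, 0, 0, 0, 0, 0]

```text
clock: 13.05
position: [597.6, -7.5, 230.7]
ee_rot: [0.02, 1.0, -0.009, 0.006]
contact_force: [-3.2, 2.2, 1.6]
gripper_width: -0.3
```

Request:
apply_moves:
  fingers: [1, 1, 1, 1]
  dp:
    - [0.4, -0.05, 0]
    - [0.8, -0.1, 0]
    - [1.2, -0.15, 0]
    - [1.2, -0.15, 0]
  yaw: [0, 0, 0, 0]

```text
clock: 13.45
position: [610.1, -9.1, 230.8]
ee_rot: [0.02, 1.0, -0.009, 0.006]
contact_force: [-1.1, 0.5, -0.2]
gripper_width: 0.1
```

Request:
apply_moves:
  fingers: [1, 1, 1, 1]
  dp:
    - [0.2, -0.02, 0]
    - [0.4, -0.05, 0]
    - [0.6, -0.07, 0]
    - [0.8, -0.1, 0]
  yaw: [0, 0, 0, 0]

```text
clock: 13.85
position: [615.3, -9.7, 230.5]
ee_rot: [0.02, 1.0, -0.009, 0.001]
contact_force: [-16.8, 8.4, 10.8]
gripper_width: 0.1
```

Request:
apply_moves:
  fingers: [1, 1, 1, 1, 1, 1, 1, 1, 1, 1]
  dp:
    - [-1, 0.12, 0]
    - [-3, 0.4, 0]
    - [-4, 0.5, 3]
    - [-5, 0.5, 7]
    - [-8, 0.5, 11]
    - [-12, 0.5, 12]
    - [-16, 0, 12]
    - [-20, 0, 12]
    - [-20, 0, 12]
    - [-20, 0, 12]
  yaw: [0, 0, 0, 0, 0, 0, 0, 0, 0, 0]

```text
clock: 14.85
position: [415.1, -9.8, 351.5]
ee_rot: [0.02, 1.0, -0.009, 0.003]
contact_force: [1.3, 0.7, 0.5]
gripper_width: -0.3
```

Run:
```python
from h import *
s=read_state();print(s['position'],s['contact_force'],s['joint_vel'].round(3))
t=snap('top','t8.png')
cv2.imwrite('pics/c8.png',cv2.resize(cv2.convertScaleAbs(t['color'],alpha=1.6)[165:265,230:400],None,fx=4.5,fy=4.5,interpolation=cv2.INTER_CUBIC))
```

```text
[415.10393831  -9.84835433 351.54572291] [1.25123639 0.66079861 0.46456821] [-0.006  0.044  0.045  0.002 -0.005  0.001]
```

View pics/c8.png

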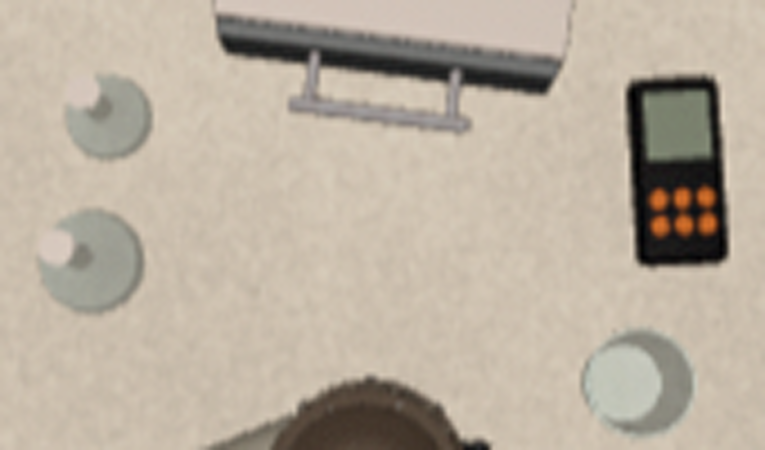

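The drawer is shut: the gap above its front is gone, and the handle sits about 4 mm further in than at the start. The bystanders look unmoved, so I'm handing in.

```bash
python3 -c "
from bench import *
print(read_state()['clock'],job_done())"
```

```text
the job is handed in; nothing more can be done
14.9 None
```

The drawer is shut with the carousel locked at its front station, and I handed the job in at 14.9 s of the 54 s allowed. No verdict is reported back, so what follows is from my own checks.

**What I did:** I pulled the drawer by its handle to the stop and lifted the plunger about 8 mm off its block. I turned the carousel by about 72° to the front slot and lowered the plunger. Then I pushed the drawer shut at about 0.12 m/s or slower with closed fingers on the handle.

**Last checks:**
- **Plunger:** it bottomed at TCP height 236 mm, where a block would have stopped it at about 243 mm. The top view showed the knob in line with the front slot.
- **Drawer:** the closing push ended on a firm stop of about 17 N along the slide. The handle ended about 4 mm further in than at the start, so the drawer had begun slightly open. Handle travel came to about 148 mm of the nominal 150.
- **Bystanders:** both flasks, the meter and the beaker look unmoved in the last top view. I did not check the cell box, wash bottle or pipette there, but the arm never went near them.

**Disagreements:**
- Pulling against the open stop gave a brief wrist force of about 64 N in total, below the 120 N limit. It also left the tool tilted by about 1.2°, which I allowed for afterwards.
- Two-view triangulation of the knob's height came out wrong, at 50 mm instead of about 93 mm, because the two views make too small an angle there. I used the known heights instead, and the views then agreed to 1–3 mm.

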